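# Turn the tasting turntable to bring the dish to the front

## Robot

A 6-joint arm with a two-finger parallel gripper is mounted at the origin on a cart in front of the work surface, level with it; the furniture and walls round the work are solid. World frame = base frame: x ahead of the robot, y to its left, z up, the work surface at z = 0. Lengths are in m, angles in rad, forces in N, time in s.
With the tool pointing down it reaches from about 0.15 to 0.775 m from the base axis. Payload 6.1 kg.
Tool frame: the origin (TCP) lies at the very end of the fingers, on their centre line; the grasp point (between the pads) lies 19 mm behind it (r.tcp_to_grasp is the distance from the TCP to the grasp point, in m); z points along the fingers, y is the direction in which the jaws open and shut (so a half turn about z gives the same grasp; the last joint's range is limited). The gripper opens to 85 mm and grips with 20 to 120 N. Pads are 22 mm wide; open, the fingers measure 114 mm over their backs; the gripper's body (76 mm by 85 mm) begins 54 mm behind the grasp point. The pads swing forward as they close: fully open they stand 13 mm farther back than shut.
Start: joints at [1.344, 0.126, -0.04, 1.405, 0, 1.571], TCP at [0.118, 0.512, 0.231] pointing down, gripper open.
Joint ranges: [-2.72, 2.72], [-0.95, 1.95], [-1.27, 1.35], [-1.78, 2.02], [-1.46, 1.47], [-3.14, 3.14]. Speed limits (rad/s): [2.39, 2.39, 3.01, 3.14, 3.14, 3.14].

## Interface

Orientations are given as a rotation vector (axis times angle).
In Python, from station import r gives the robot as it stands. Calls block until the motion is done:
- r.reach(position, orientation): joint-space move of the TCP to a pose.
- r.servo_line(position, rot=None, v=0.15, until_force=None): straight line of the TCP; rot=None keeps the orientation; v is the mean speed in m/s. With until_force (N) it stops when the force on the tool has changed by that much, and returns True; else False.
- r.movej(angles): joint-space move.
- r.command_gripper(opening, newtons=None): opening from 0.0 (shut) to 1.0 (fully open); newtons is the grip in N (None keeps the last); returns when the fingers have stopped.
- r.hold(seconds).
- r.solve_ik(position, orientation): joint angles nearest the present ones, or None.
- r.read_camera(name): name is "scene" or "top"; returns a dict with "pixels" (400x640x3 uint8, red, green, blue), "intrinsics" (3x3 intrinsics, pixels), "rvec" (rotation vector, rad) and "tvec" (3), from world to camera coordinates, as OpenCV has them. Camera axes: x right, y down, z forward; pixel columns grow to the right and rows downward; lengths in m; the calibration is good to about 2 mm. A picture is of the moment at which its call begins. There is no depth.
A pose or a line that the arm cannot do raises r.MotionError and nothing moves.
- r.job_done(): hands the job in, once; it reports no verdict.
Trained networks look in a picture, given as the dict that the camera call returned (one of the last four; its "shot" number tells which), for a name from the list of things; names that differ only in an ending like _2 or _b are one class to them, and where a whole thing is asked for, a point or a joint stands for the part that bears it (a point fixed in the world has none). Each returns a list of dicts, best first, with "confidence" (0 to 1); they miss things now and then, are a little off and sometimes report something else, mostly with a low value. They report only what shows in the picture. A call takes as long as a camera call. They do not tell look-alikes from the thing itself.
- r.cut_out(picture, target): "mask" (400x640 bool, what is visible of it) and "box" ([centre column, centre row, width, height] in pixels, round what is visible of it).
- r.pinpoint(picture, target): "xy" ([column, row] in pixels: a listed point, or the origin of a listed thing).
Readings, each from a call of its own:
- r.read_clock(): time.
- r.read_joints(): joint angles.
- r.read_joint_vel(): joint speeds.
- r.read_joint_efforts(): joint torques, N m.
- r.read_tool_pos(): TCP position.
- r.read_eef_rot(): TCP orientation.
- r.read_ft_force(): force on the tool from outside, world axes, zero at the start.
- r.read_ft_torque(): the same for the moment, N m.
- r.read_gripper_width(): opening from 0.0 (shut) to 1.0 (fully open).
Only numpy, scipy, OpenCV 4.12 (cv2) and the standard library are available. Lean on these libraries where they do the work, as an engineer would, in place of code of your own. Each camera call takes 0.05 s, during which the arm holds its last target.

## Task

Bring the tasting dish of chocolate squares round to the front of the turntable, in line with the brass arrow on its foot, by gently pushing the turntable round at its rim, where brass finger posts stand. Do not touch the dish or the two tins with the robot: all of them must ride along standing on their cork pads. Leave the other things on the counter where they are.

Things in the scene. Friction and masses are not known exactly. Their poses are not given: they have to be found in the camera images.
- sample_dish: small white glazed tasting dish with three brown chocolate squares, 67 mm across, 15 mm high, standing loose on one of the turntable's three cork pads (which pad varies); origin at the centre of its underside
- drum_2: copper-pink round card tin, 73 mm across, 44 mm high, standing loose on one of the turntable's cork pads (which pad varies); origin at the centre of its underside
- drum_5: olive-green round card tin, 73 mm across, 44 mm high, standing loose on one of the turntable's cork pads (which pad varies); origin at the centre of its underside
- turntable: round wooden plate, 214 mm across, 12 mm thick, upper face 36 mm above the counter, with three cork pads (76 mm across, tops at 37.5 mm, centres 47 mm from the axis), each in a 3.5 mm high brass ring lip. Turns endlessly both ways about its vertical axis; some 1 to 2 N at the rim moves it and it stops where it is left. Origin on the axis, 24 mm above the counter; z up; x points to seat_0 and turns with the plate
- stand: fixed dark foot under the turntable, 150 mm across, with a 30 mm wide, 8 mm high tongue that sticks out from under the plate along its -x axis to 148 mm from the axis and shows where the front is; origin on the turntable's axis at counter level. The front looks roughly towards the robot
- front_arrow (a point): brass arrow on top of the tongue, pointing at the plate, 130 mm from the axis, 11 mm above the counter: the front mark of the turntable; fixed
- front_spot (a point): fixed point straight in from the front arrow, 47 mm from the axis, 37.5 mm above the counter: where the centre of the underside of the item at the front stands
- seat_0 (a point): centre of the top of cork pad 0, turning with the plate, 0 degrees anticlockwise (from above) from the plate's x axis
- seat_1 (a point): centre of the top of cork pad 1, turning with the plate, 120 degrees anticlockwise (from above) from the plate's x axis
- seat_2 (a point): centre of the top of cork pad 2, turning with the plate, 240 degrees anticlockwise (from above) from the plate's x axis
- post_0 (a point): top of upright brass finger post 0 on the plate's rim, 97 mm from the axis, midway in angle between two pads (60 degrees anticlockwise from the plate's x axis); 13 mm thick with a 15 mm ball head, from 36 mm to 65.5 mm above the counter, fixed to the plate; x, y of this point lie on the post's centre line
- post_1 (a point): top of upright brass finger post 1 on the plate's rim, 97 mm from the axis, midway in angle between two pads (180 degrees anticlockwise from the plate's x axis); 13 mm thick with a 15 mm ball head, from 36 mm to 65.5 mm above the counter, fixed to the plate; x, y of this point lie on the post's centre line
- post_2 (a point): top of upright brass finger post 2 on the plate's rim, 97 mm from the axis, midway in angle between two pads (300 degrees anticlockwise from the plate's x axis); 13 mm thick with a 15 mm ball head, from 36 mm to 65.5 mm above the counter, fixed to the plate; x, y of this point lie on the post's centre line
- pay_terminal: black card terminal lying flat, 150x62x24 mm, loose, to be left alone; origin at the centre of its underside, long along its x
- wax_stamp: dark turned wooden seal stamp standing upright, 25 mm across, 78 mm high, loose, to be left alone; origin at the centre of its underside
- pick_cup: glass with wooden picks, 47 mm across, 96 mm high, loose, to be left alone; origin at the centre of its underside
- easel_truffle: fixed easel behind and to the right of the turntable with a row of tall white boxes, always at the same place: together about 200 mm high; it stands at least 110 mm from the turntable's axis; keep the hand off the turntable's far side
- seal_press: fixed dark red hand press on the left, always at the same place: base 175x76 mm, up to 200 mm high, its raised lever and wooden handle up to 320 mm high; in the way of a low move from the left; origin at counter level near the end under the ram
- desk_bell: metal desk bell on a black foot, 72 mm across, 52 mm high, loose, to be left alone; origin at the centre of its underside
There are look-alikes about, which are no part of the job. What is shaped like the drum_2 but blue is not meant.

How it is judged:
At the end, for the whole second after the job is handed in: The centre of the dish is within 10 mm of the front spot (about 12 degrees of turn), the turntable is still (under 0.05 rad/s), and the dish and the two tins stand upright and at rest, each within 12 mm of the centre of a cork pad (horizontal distance between sample_dish and front_spot below 0.01 m and angular speed of turntable below 0.05 rad/s and (distance between sample_dish and seat_0 below 0.012 m or distance between sample_dish and seat_1 below 0.012 m or distance between sample_dish and seat_2 below 0.012 m) and (distance between drum_2 and seat_0 below 0.012 m or distance between drum_2 and seat_1 below 0.012 m or distance between drum_2 and seat_2 below 0.012 m) and (distance between drum_5 and seat_0 below 0.012 m or distance between drum_5 and seat_1 below 0.012 m or distance between drum_5 and seat_2 below 0.012 m) and angle between each of sample_dish, drum_2, drum_5's own z axis and vertical below 0.1 rad and linear speed of each of sample_dish, drum_2, drum_5 below 0.02 m/s); the robot touches nothing.
It fails at once if the robot touches the dish or a tin (more than 1 N) (contact force between any of the fingers, the arm and sample_dish above 1 N or contact force between any of the fingers, the arm and drum_2 above 1 N or contact force between any of the fingers, the arm and drum_5 above 1 N).
It fails at once if the dish or a tin is lifted more than 15 mm off the turntable (height (world z) of any of sample_dish, drum_2, drum_5 above 0.0525 m).
It fails at once if the turntable is whirled round (faster than 2.5 rad/s) (angular speed of turntable above 2.5 rad/s).
It fails at once if another thing on the counter is moved by more than 15 mm or tipped (distance of any of pay_terminal, wax_stamp, pick_cup, desk_bell from where it was at the start of the episode above 0.015 m or angle between any of pay_terminal, wax_stamp, pick_cup, desk_bell's own z axis and vertical above 0.3 rad).
It also fails if it takes over 72 s, if anything falls off the work surface, if the arm or the gripper's body presses on something with over 40 N, if the wrist force passes 120 N, or if a joint passes its speed limit or range.

## Working session

There is one attempt and no reset: what is moved stays moved. The work goes in short steps, each a Python script; the robot and the scene stay as the last script left them, time stands still between calls to the robot, and variables do not carry over. Pictures are saved under pics/ and viewed, and the job is handed in when it is done.

```bash
mkdir -p pics; ls; python3 - <<'E'
from station import r
import cv2,numpy as np
for n in ("scene","top"):
    p=r.read_camera(n); cv2.imwrite(f"pics/{n}0.png",p["pixels"][:,:,::-1])
    print(n,p["intrinsics"].tolist(),p["rvec"],p["tvec"])
    for t in ("turntable","sample_dish","drum_2","stand","pay_terminal","wax_stamp","pick_cup","desk_bell","seal_press"):
        print(t,[(np.round(d["box"]).tolist(),round(d["confidence"],2)) for d in r.cut_out(p,t)])
    for t in ("post_0","front_arrow","front_spot","turntable","sample_dish","seat_0"):
        print(t,[(np.round(d["xy"],1).tolist(),round(d["confidence"],2)) for d in r.pinpoint(p,t)])
print(r.read_clock())
E
```

```text
pics
scene [[508.05218869615703, 0.0, 323.0319311928903], [0.0, 508.05218869615703, 200.53816194991066], [0.0, 0.0, 1.0]] [ 1.96616991 -0.455985    0.32654297] [-0.57903223  0.11079799  1.63499197]
turntable [([295.0, 203.0, 58.0, 26.0], 0.86)]
sample_dish [([290.0, 204.0, 17.0, 10.0], 0.49)]
drum_2 [([307.0, 194.0, 22.0, 19.0], 0.83), ([286.0, 190.0, 16.0, 17.0], 0.7), ([321.0, 165.0, 14.0, 15.0], 0.45)]
stand [([279.0, 213.0, 50.0, 18.0], 0.7)]
pay_terminal [([374.0, 264.0, 43.0, 29.0], 0.96)]
wax_stamp [([310.0, 174.0, 17.0, 24.0], 0.28)]
pick_cup [([310.0, 174.0, 16.0, 25.0], 0.73), ([279.0, 216.0, 49.0, 9.0], 0.5)]
desk_bell [([334.0, 268.0, 26.0, 25.0], 0.97)]
seal_press []
post_0 [([265.1, 198.0], 0.88), ([311.1, 200.8], 0.84), ([300.4, 182.4], 0.76), ([286.9, 186.6], 0.31)]
front_arrow []
front_spot [([306.2, 180.8], 0.64), ([280.6, 202.6], 0.45)]
turntable [([295.1, 201.9], 0.73), ([334.2, 271.7], 0.4)]
sample_dish [([291.7, 205.4], 0.72)]
seat_0 [([287.5, 195.8], 0.9), ([291.2, 211.4], 0.77), ([305.8, 197.0], 0.65)]
top [[405.3726011250918, 0.0, 309.79780107787985], [0.0, 4
[... 295 characters left out ...]
4.0], 0.89), ([291.0, 215.0, 64.0, 62.0], 0.75), ([194.0, 138.0, 21.0, 23.0], 0.66), ([296.0, 198.0, 20.0, 24.0], 0.62)]
stand [([281.0, 252.0, 11.0, 16.0], 0.62)]
pay_terminal [([425.0, 200.0, 47.0, 23.0], 0.77)]
wax_stamp [([228.0, 193.0, 14.0, 7.0], 0.49)]
pick_cup [([228.0, 164.0, 16.0, 12.0], 0.68)]
desk_bell [([416.0, 235.0, 24.0, 23.0], 0.86)]
seal_press []
post_0 [([269.2, 192.9], 0.95), ([281.6, 239.6], 0.76)]
front_arrow [([281.0, 250.6], 0.52), ([420.4, 198.4], 0.16)]
front_spot []
turntable [([290.2, 213.5], 0.96)]
sample_dish [([300.4, 223.8], 0.91), ([277.6, 215.7], 0.51)]
seat_0 [([279.1, 215.9], 0.72), ([300.4, 223.6], 0.61), ([293.7, 199.3], 0.6), ([301.5, 225.8], 0.58)]
1.6
```

```bash
python3 - <<'E'
import cv2,numpy as np
a=cv2.imread("pics/top0.png");b=cv2.imread("pics/scene0.png")
cv2.imwrite("pics/top_crop.png",cv2.resize(a[165:275,215:345],None,fx=5,fy=5,interpolation=cv2.INTER_CUBIC))
cv2.imwrite("pics/scene_crop.png",cv2.resize(b[145:245,230:370],None,fx=5,fy=5,interpolation=cv2.INTER_CUBIC))
E
```

```text
(no output)
```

View pics/top0.png

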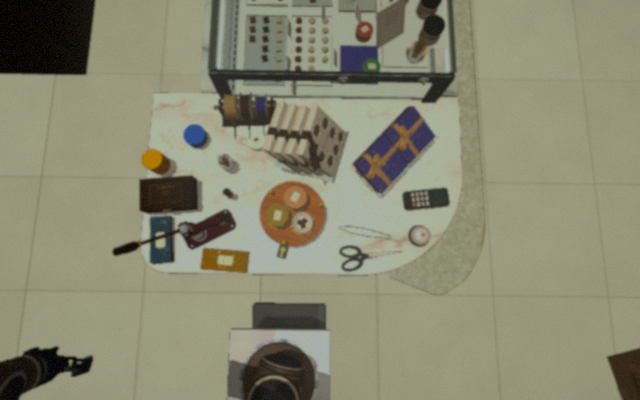

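View pics/scene0.png

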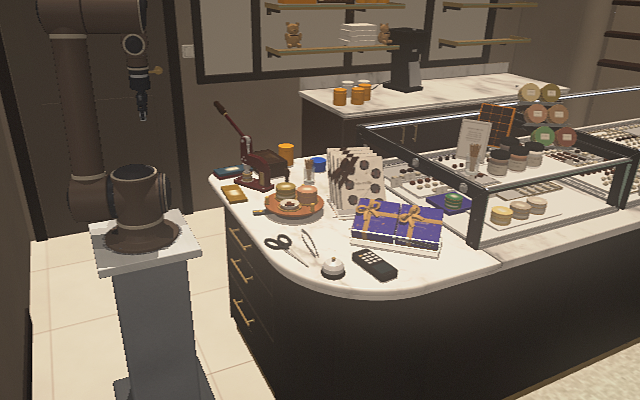

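```bash
ls pics
```

```text
scene0.png
scene_crop.png
top0.png
top_crop.png
```

View pics/top_crop.png

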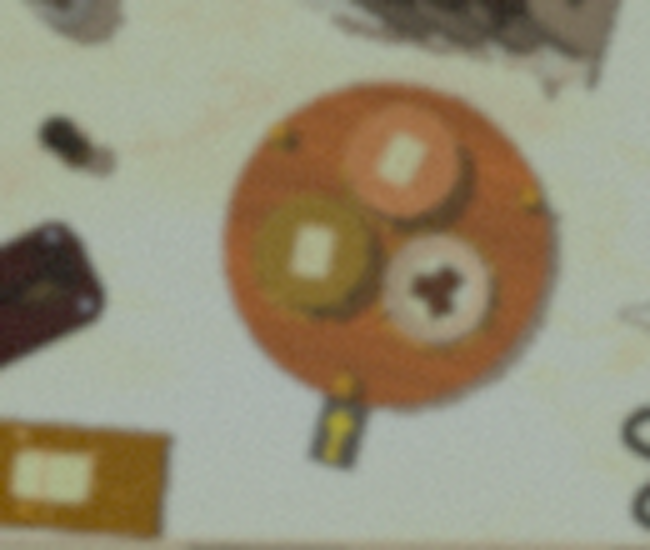

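View pics/scene_crop.png

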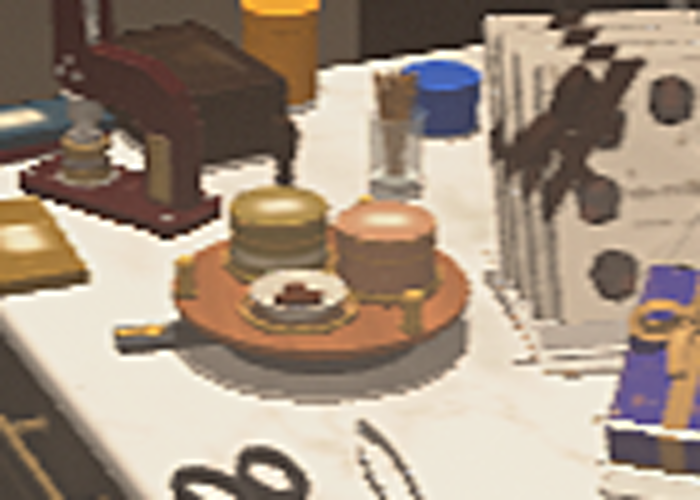

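```bash
cat >h.py <<'E'
import cv2,numpy as np
from station import r
def back(p,px,z):
    R,_=cv2.Rodrigues(np.array(p["rvec"]));t=np.array(p["tvec"]).ravel()
    d=R.T@np.linalg.solve(p["intrinsics"],[px[0],px[1],1.]);c=-R.T@t
    return (c+d*(z-c[2])/d[2])[:2]
def proj(p,X):
    return cv2.projectPoints(np.array(X,float).reshape(-1,1,3),np.array(p["rvec"]),np.array(p["tvec"]),np.array(p["intrinsics"]),None)[0].reshape(-1,2)
E
python3 - <<'E'
from h import *
p=r.read_camera("top")
im=p["pixels"].astype(int)
hsv=cv2.cvtColor(p["pixels"],cv2.COLOR_RGB2HSV)
m=((hsv[:,:,0]<16)&(hsv[:,:,1]>120)&(hsv[:,:,2]>70)).astype(np.uint8)
m[:170]=0;m[:,:250]=0;m[260:]=0;m[:,335:]=0
cs,_=cv2.findContours(m,cv2.RETR_EXTERNAL,cv2.CHAIN_APPROX_NONE);c=max(cs,key=cv2.contourArea)
h=cv2.convexHull(c);w=np.array([back(p,q,0.036) for q in h[:,0]])
A=np.c_[2*w,np.ones(len(w))];s=np.linalg.lstsq(A,(w**2).sum(1),rcond=None)[0]
print("axis plate fit",s[:2],"rad",np.sqrt(s[2]+s[:2]@s[:2]))
d=r.cut_out(p,"turntable")[0];print("box ctr",back(p,d["box"][:2],.036),d["box"])
print("pin turntable",back(p,r.pinpoint(p,"turntable")[0]["xy"],.024))
ax=s[:2]
def pr(n,w): v=w-ax;print(n,np.round(w,4),"r",round(np.hypot(*v),4),"ang",round(np.degrees(np.arctan2(v[1],v[0])),1))
for q in ((271,192.5),(321,204.5),(284,242)): pr("post eye",back(p,q,.063))
for d in r.pinpoint(p,"post_0"):pr("post",back(p,d["xy"],.0655))
for d in r.pinpoint(p,"front_arrow"):pr("arrow",back(p,d["xy"],.011))
for d in r.pinpoint(p,"sample_dish"):pr("dish pin",back(p,d["xy"],.0375))
pr("dish box",back(p,r.cut_out(p,"sample_dish")[0]["box"][:2],.05))
for q in ((282,251),(281.5,257)): pr("arrow eye",back(p,q,.011))
for n,q,z in (("stamp base",(234,196),0),("cup",(228,164),0.05),("press corner",(235.5,221),.0),("press corner0",(233,213),.02),("lever end",(115,251),.31),("easel near",(330,180),0.1),("ram",(186,230),.2),("goldbox",(248,262),0.02)): print(n,np.round(back(p,q,z),3))
print(r.read_tool_pos(),r.read_eef_rot(),r.read_clock())
E
```

```text
axis plate fit [ 0.51795869 -0.03513765] rad 0.1032579226404822
box ctr [ 0.51763907 -0.03163897] [290.9, 213.1, 62.1, 62.9]
pin turntable [ 0.52060194 -0.03606753]
post eye [0.58   0.0326] r 0.0919 ang 47.5
post eye [ 0.543  -0.1285] r 0.0967 ang -75.0
post eye [ 0.4223 -0.0128] r 0.0983 ang 166.9
post [0.5717 0.0376] r 0.0904 ang 53.6
post [ 0.5402 -0.1409] r 0.1081 ang -78.1
post [ 0.4308 -0.0046] r 0.0924 ang 160.7
arrow [0.3883 0.0064] r 0.1362 ang 162.2
dish pin [ 0.4814 -0.069 ] r 0.0498 ang -137.2
dish box [ 0.4846 -0.0687] r 0.0473 ang -134.8
arrow eye [ 0.3962 -0.0041] r 0.1257 ang 165.7
arrow eye [ 0.3768 -0.003 ] r 0.1447 ang 167.2
stamp base [0.578 0.162]
cup [0.676 0.178]
press corner [0.494 0.154]
press corner0 [0.518 0.159]
lever end [0.38  0.399]
easel near [ 0.616 -0.155]
ram [0.444 0.257]
goldbox [0.36  0.104]
[0.11804832 0.51156885 0.23128233] [-3.55435547e-01 -3.12141201e+00 -1.89928170e-05] 1.95
```

Candidates:
- **Dish:** the white dish with brown squares at top (303,223) is the only one, and the crop confirms it.
- **Pink tin vs look-alike:** pink tin at (296,198) on the plate. The blue tin at (194,138) and orange tin (155,160) on the counter are look-alikes and not meant.
- **Other tin:** the olive tin at (280,216).
- **Posts:** (271,192), (321,204) and the front one at (284,242).

The dish has to turn about 60° clockwise. I'll push the front post from its right side, moving left.

```bash
cat >>h.py <<'E'
AX=np.array([0.5185,-0.0350])
def pose(phi,rad=0.100,z=0.045):
    f=np.radians(phi);al=(phi-180+90)/2
    return [AX[0]+rad*np.cos(f),AX[1]+rad*np.sin(f),z],(np.pi*np.array([np.cos(np.radians(al)),np.sin(np.radians(al)),0])).tolist()
E
python3 - <<'E'
from h import *
t=r.read_tool_pos()
for ph in (184,150,118): print(r.solve_ik(*pose(ph)))
r.command_gripper(0.0)
r.servo_line([t[0],t[1],0.42],v=0.2)
r.reach(*pose(184,z=0.40))
print(r.read_tool_pos(),r.read_clock())
r.servo_line(pose(184,z=0.13)[0],v=0.15)
p=r.read_camera("top");s=r.read_camera("scene")
cv2.imwrite("pics/t1.png",cv2.resize(p["pixels"][165:285,215:345,::-1],None,fx=4,fy=4))
cv2.imwrite("pics/s1.png",cv2.resize(s["pixels"][120:245,210:370,::-1],None,fx=4,fy=4))
print(r.read_tool_pos(),r.read_ft_force(),r.read_gripper_width(),r.read_clock())
E
```

```text
[-0.09990814  0.00373007 -0.58932594  0.97774032  0.          1.40107502]
[ 0.03471651  0.02490801 -0.56776362  0.9781247   0.          2.12911161]
[ 0.11254213  0.10274455 -0.48364468  0.9844071   0.          2.7654426 ]
[ 0.41889125 -0.04144265  0.39995524] 6.0583
[ 0.41915005 -0.04202679  0.13056372] [-0.08828121  0.02047713  0.48149525] -0.0012095040959883732 8.1083
```

```bash
python3 -c "
import cv2,numpy as np
a=cv2.imread('pics/t1.png');b=cv2.imread('pics/s1.png')
h=min(a.shape[0],b.shape[0]);c=np.hstack([a[:h],b[:h]]);cv2.imwrite('pics/c1.png',cv2.resize(c,(800,int(800*h/c.shape[1]))))"
```

```text
(no output)
```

View pics/c1.png

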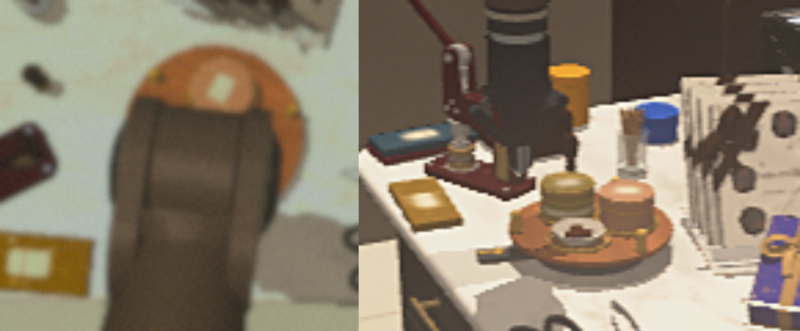

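```bash
python3 - <<'E'
from h import *
s=r.read_camera("scene");t=r.read_tool_pos()
im=np.ascontiguousarray(s["pixels"][:,:,::-1])
pts=proj(s,[t,[t[0],t[1],t[2]+.073],pose(184)[0],[.418,-.02,.0655],[AX[0],AX[1],.036]]);print(pts)
im=cv2.resize(im[110:250,210:360],None,fx=5,fy=5,interpolation=cv2.INTER_CUBIC)
for q in pts: cv2.circle(im,tuple(int(v) for v in ((q-[210,110])*5)),4,(0,255,0),1)
im=cv2.resize(im,(640,597));cv2.imwrite("pics/s2.png",im)
E
```

```text
[[268.93426935 182.02034947]
 [268.50879123 161.80184811]
 [269.32445323 204.81183093]
 [266.67889395 197.05626301]
 [294.82238523 201.46681233]]
```

View pics/s2.png

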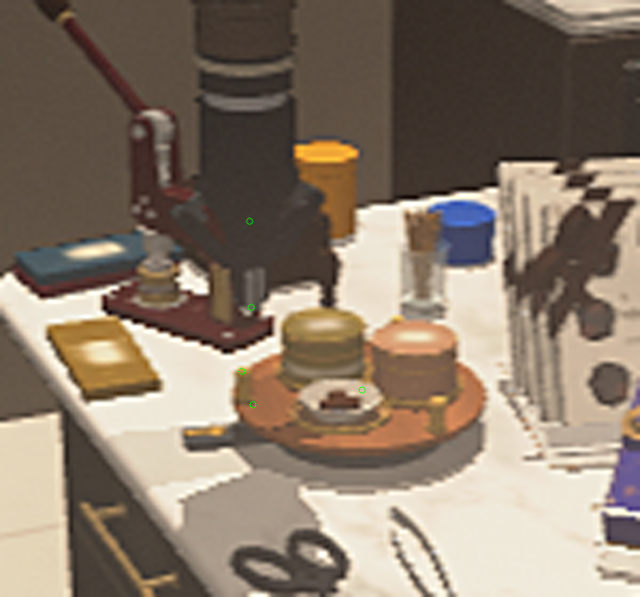

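The picture shows the fingertip at the projected TCP mark (250,307). The landing mark (252,404) is just to the camera side of the front post (241,372) and clear of the dish. I'll go down and push.

```bash
python3 - <<'E'
from h import *
print(r.servo_line(pose(184,z=0.046)[0],v=0.06,until_force=6))
print(r.read_tool_pos(),r.read_ft_force())
for ph in range(180,119,-4):
    q,o=pose(ph,z=0.046)
    r.servo_line(q,o,v=0.03)
    print(ph,np.round(r.read_ft_force(),1),round(r.read_clock(),1))
s=r.read_camera("scene")
cv2.imwrite("pics/s3.png",cv2.resize(s["pixels"][110:250,210:360,::-1],(640,597),interpolation=cv2.INTER_CUBIC))
E
```

```text
False
[ 0.41905238 -0.04199817  0.04635746] [-0.90638636  0.63494596 -0.04975715]
180 [-1.   0.1 -0.6] 10.1
176 [-0.6  0.1 -0.2] 10.5
172 [-0.6  0.6  0.3] 10.9
168 [-0.2  0.   0.2] 11.2
164 [-0.6 -0.   0.3] 11.6
160 [-0.1  0.3 -0.7] 12.0
156 [ 0.4 -0.1 -0.4] 12.4
152 [ 0.1 -0.4  0.1] 12.8
148 [-0.7  1.1 -0.5] 13.2
144 [-0.8  0.5 -0. ] 13.5
140 [0.3 0.3 0.7] 13.9
136 [-0.3  0.4 -0.4] 14.3
132 [0.2 0.4 1. ] 14.7
128 [ 0.8  0.8 -0.5] 15.1
124 [-0.6 -0.1 -0. ] 15.5
120 [-0.2  0.2  0. ] 15.8
```

View pics/s3.png

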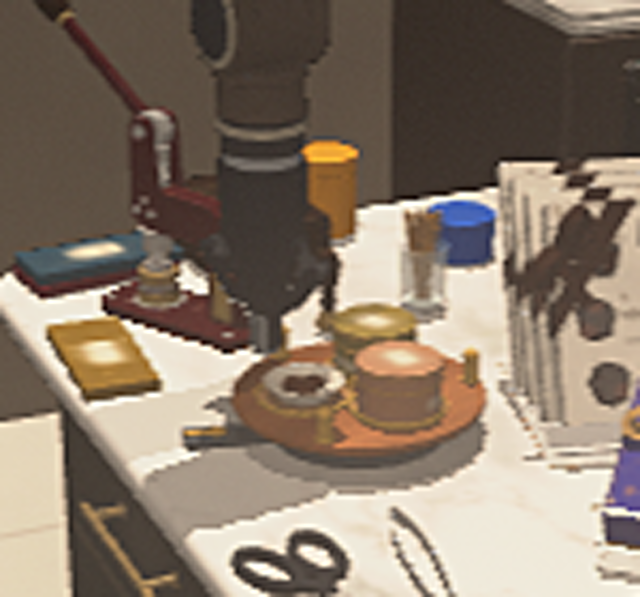

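The plate turned well. The dish is now at about (303,385) near the tongue, and both tins are still on their pads. Next I'll measure what angle is left.

```bash
cat >>h.py <<'E'
def measure(cam):
    p=r.read_camera(cam)
    for n,z in (("sample_dish",.0375),("post_0",.0655),("seat_0",.0375),("front_arrow",.011),("turntable",.024)):
        for d in r.pinpoint(p,n):
            if d["confidence"]<.3: continue
            w=back(p,d["xy"],z);v=w-AX
            print(cam,n,np.round(d["xy"],1),round(d["confidence"],2),np.round(w,4),"r",round(np.hypot(*v),4),"ang",round(np.degrees(np.arctan2(v[1],v[0]))%360,1))
    for d in r.cut_out(p,"sample_dish")[:1]:
        v=back(p,d["box"][:2],.046)-AX;print("box",d["box"],np.hypot(*v),np.degrees(np.arctan2(v[1],v[0]))%360)
    return p
E
python3 - <<'E'
from h import *
measure("scene");p=measure("top")
cv2.imwrite("pics/t3.png",cv2.resize(p["pixels"][165:285,225:345,::-1],None,fx=5,fy=5,interpolation=cv2.INTER_CUBIC))
E
```

```text
scene sample_dish [282. 201.] 0.6 [ 0.4771 -0.0159] r 0.0456 ang 155.2
scene post_0 [283.9 206.8] 0.64 [ 0.4418 -0.1167] r 0.1121 ang 226.8
scene post_0 [276. 188.] 0.59 [0.4776 0.0404] r 0.0858 ang 118.5
scene seat_0 [280.9 204.5] 0.79 [ 0.4623 -0.0412] r 0.0565 ang 186.3
scene seat_0 [285.2 200.9] 0.7 [ 0.4879 -0.0197] r 0.0342 ang 153.5
scene seat_0 [303.8 203.6] 0.59 [ 0.5388 -0.0671] r 0.0379 ang 302.3
scene seat_0 [253.2 210.6] 0.5 [ 0.3575 -0.0479] r 0.1615 ang 184.6
scene front_arrow [255.5 210.1] 0.48 [0.3841 0.0043] r 0.1401 ang 163.7
scene turntable [296.  199.3] 0.68 [0.5407 0.0039] r 0.0448 ang 60.3
box [282.7, 200.7, 11.4, 9.6] 0.045318805021394785 175.53724446592014
top sample_dish [288.9 228.5] 0.68 [ 0.4673 -0.0262] r 0.0519 ang 170.3
top post_0 [298.3 181.7] 0.79 [ 0.6162 -0.0547] r 0.0996 ang 348.6
top post_0 [316.1 234.8] 0.72 [ 0.4459 -0.1136] r 0.107 ang 227.2
top post_0 [258.4 220.4] 0.56 [0.4892 0.0697] r 0.1087 ang 105.6
top seat_0 [289.7 228.7] 0.95 [ 0.4667 -0.0288] r 0.0522 ang 173.2
top seat_0 [303.7 208.1] 0.79 [ 0.5344 -0.0731] r 0.0413 ang 292.6
top seat_0 [280.2 205.6] 0.7 [0.5416 0.0037] r 0.0451 ang 59.1
top front_arrow [281.5 202.6] 0.72 [0.5558 0.0014] r 0.0521 ang 44.3
top front_arrow [281.6 250.3] 0.64 [ 0.3984 -0.0028] r 0.1243 ang 165.0
top turntable [290.6 213.3] 0.58 [ 0.5185 -0.0302] r 0.0048 ang 89.5
top turntable [417.3 237.9] 0.43 [ 0.443  -0.4443] r 0.4162 ang 259.5
box [290.5, 226.8, 23.0, 21.4] 0.04659919268640027 175.84751095328187
```

View pics/t3.png

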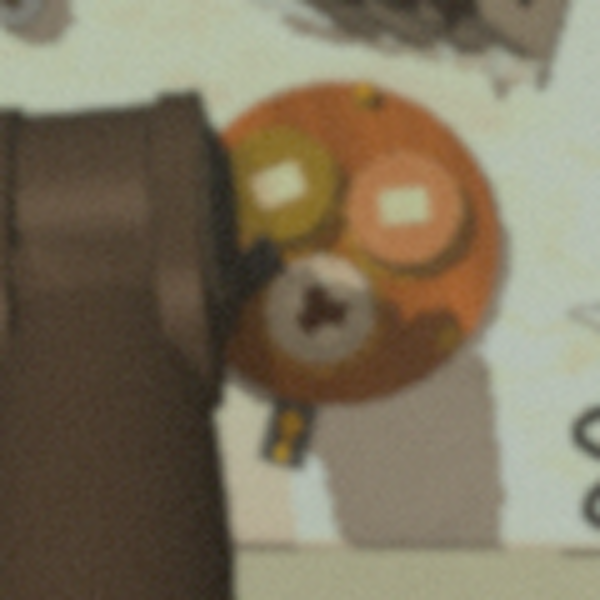

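```bash
python3 - <<'E'
from h import *
p=r.read_camera("top")
def pr(n,w): v=w-AX;print(n,np.round(w,4),"r",round(np.hypot(*v),4),"ang",round(np.degrees(np.arctan2(v[1],v[0]))%360,1))
for q in ((298.2,184.2),(314.2,231.5)): pr("post",back(p,q,.063))
pr("dish",back(p,(289.0,226.7),.049))
pr("pink",back(p,(225+405/5,165+208/5),.0815));pr("olive",back(p,(225+278/5,165+185/5),.0815))
# tongue: dark pixels
g=p["pixels"].max(2); 
m=np.zeros_like(g);m[245:261,273:290]=(g[245:261,273:290]<95);print(m[243:262,272:291])
ys,xs=np.nonzero(m);pr("tongue centroid",back(p,(xs.mean(),ys.mean()),.008))
E
```

```text
post [ 0.6084 -0.0544] r 0.092 ang 347.8
post [ 0.4564 -0.1075] r 0.0955 ang 229.4
dish [ 0.472  -0.0269] r 0.0472 ang 170.2
pink [ 0.5329 -0.0806] r 0.0478 ang 287.5
olive [ 5.465e-01 -2.000e-04] r 0.0447 ang 51.1
[[0 0 0 0 0 0 0 0 0 0 0 0 0 0 0 0 0 0 0]
 [0 0 0 0 0 0 0 0 0 0 0 0 0 0 0 0 0 0 0]
 [0 0 0 0 0 0 0 0 1 1 1 1 1 1 1 1 1 0 0]
 [0 0 0 0 0 0 0 0 1 1 1 1 1 1 1 1 1 0 0]
 [0 0 0 0 0 0 0 0 1 1 1 0 1 1 1 1 0 0 0]
 [0 0 0 0 0 0 0 0 1 0 0 0 0 1 1 1 0 0 0]
 [0 0 0 0 0 0 0 0 1 0 0 0 0 1 1 1 0 0 0]
 [0 0 0 0 0 0 0 1 1 0 0 0 0 1 1 0 0 0 0]
 [0 0 0 0 0 0 0 1 1 1 0 0 0 1 1 0 0 0 0]
 [0 0 0 0 0 0 0 1 1 0 0 0 1 1 1 0 0 0 0]
 [0 0 0 0 0 0 0 1 1 0 0 1 1 1 1 0 0 0 0]
 [0 0 0 0 0 0 1 1 0 0 0 1 1 1 0 0 0 0 0]
 [0 0 0 0 0 0 0 0 0 0 0 1 1 1 0 0 0 0 0]
 [0 0 0 0 0 0 0 0 0 0 0 1 1 0 0 0 0 0 0]
 [0 0 0 0 0 0 0 0 0 0 0 0 0 0 0 0 0 0 0]
 [0 0 0 0 0 0 0 0 0 0 0 0 0 0 0 0 0 0 0]
 [0 0 0 0 0 0 0 0 0 0 0 0 0 0 0 0 0 0 0]
 [0 0 0 0 0 0 0 0 0 0 0 0 0 0 0 0 0 0 0]
 [0 0 0 0 0 0 0 0 0 0 0 0 0 0 0 0 0 0 0]]
tongue centroid [ 0.4013 -0.0083] r 0.1202 ang 167.2
```

```bash
python3 - <<'E'
from h import *
q,o=pose(116.5,z=0.046); r.servo_line(q,o,v=0.02)
q,o=pose(123,z=0.046); r.servo_line(q,o,v=0.03)   # back off
r.servo_line([q[0],q[1],0.30],v=0.12)
r.reach([0.25,-0.15,0.32],o)   # clear the top view
p=measure("top");s=r.read_camera("scene")
cv2.imwrite("pics/t4.png",cv2.resize(p["pixels"][165:285,225:345,::-1],None,fx=5,fy=5,interpolation=cv2.INTER_CUBIC))
cv2.imwrite("pics/s4.png",cv2.resize(s["pixels"][110:250,210:360,::-1],(640,597),interpolation=cv2.INTER_CUBIC))
print(r.read_clock())
E
```

```text
top sample_dish [284.9 228.3] 0.84 [ 0.4678 -0.0133] r 0.0552 ang 156.8
top post_0 [300.2 184.6] 0.77 [ 0.6067 -0.0609] r 0.0919 ang 343.6
top post_0 [259.6 220.6] 0.72 [0.4886 0.0659] r 0.1052 ang 106.5
top post_0 [314.  234.3] 0.61 [ 0.4474 -0.1069] r 0.1012 ang 225.3
top seat_0 [287.2 227.9] 0.92 [ 0.4692 -0.0207] r 0.0514 ang 163.8
top seat_0 [305.1 206.2] 0.91 [ 0.5407 -0.0776] r 0.048 ang 297.5
top seat_0 [280.8 203.1] 0.7 [0.5499 0.0019] r 0.0485 ang 49.6
top seat_0 [292.8 212.7] 0.48 [ 0.5188 -0.0378] r 0.0029 ang 276.6
top front_arrow [281.5 250.6] 0.65 [ 0.3974 -0.0025] r 0.1254 ang 165.0
top turntable [293.1 211.5] 0.66 [ 0.5246 -0.0383] r 0.0069 ang 331.7
box [289.5, 226.6, 26.4, 20.6] 0.04634485021823038 171.81766595697155
21.4167
```

View pics/t4.png

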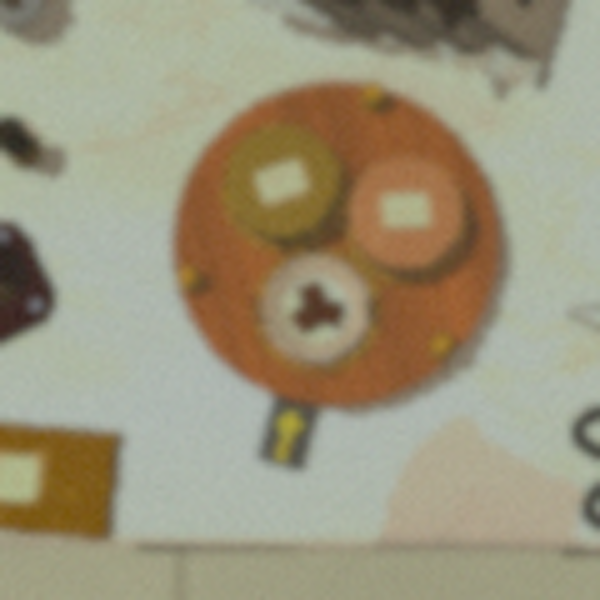

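View pics/s4.png

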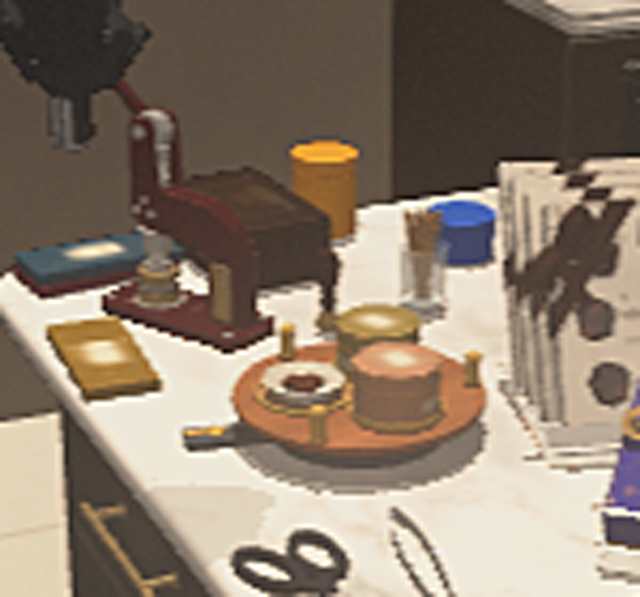

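```bash
python3 - <<'E'
from h import *
p=r.read_camera("top")
def pr(n,w): v=w-AX;print(n,np.round(w,4),"r",round(np.hypot(*v),4),"ang",round(np.degrees(np.arctan2(v[1],v[0]))%360,1))
f=lambda x,y:(225+x/5-.4,165+y/5-.4)
P=[back(p,f(*q),.063) for q in ((376,97),(188,279),(443,343))]
for w in P: pr("post",w)
print("centre by posts",np.mean(P,0))
pr("dish",back(p,f(316,309),.049))
pr("olive",back(p,f(283,182),.0815));pr("pink",back(p,f(406,211),.0815))
pr("tongue end",back(p,f(284,464),.008));pr("arrow",back(p,f(290,434),.011))
d=r.cut_out(p,"stand")
for q in d[:1]:
  ys,xs=np.nonzero(q["mask"]);pr("stand",back(p,(xs.mean(),ys.mean()),.008))
E
```

```text
post [ 0.6092 -0.0596] r 0.0939 ang 344.8
post [0.4896 0.0579] r 0.0973 ang 107.3
post [ 0.451  -0.1044] r 0.0968 ang 225.8
centre by posts [ 0.51658746 -0.03535334]
dish [ 0.4729 -0.0231] r 0.0471 ang 165.3
olive [ 0.5498 -0.002 ] r 0.0454 ang 46.5
pink [ 0.5322 -0.08  ] r 0.047 ang 287.0
tongue end [ 0.3756 -0.0025] r 0.1465 ang 167.2
arrow [ 0.3949 -0.0061] r 0.1269 ang 166.8
stand [ 0.395  -0.0037] r 0.1274 ang 165.8
```

```bash
python3 - <<'E'
from h import *
r.hold(0.5); print(r.read_clock()); r.job_done()
E
```

```text
22.0167
the job is handed in; nothing more can be done
```

I turned the plate about 60° clockwise, so the dish now stands at the front in line with the brass arrow. I pushed the front finger post with the shut gripper, backed off, lifted clear and handed the job in at about 22 s.

**Last checks, from the top camera:**

| Item | Angle about the axis | Distance from the axis | Note |
|---|---|---|---|
| Dish | about 165–166° | 47 mm | under 2 mm from the front spot by this estimate |
| Brass arrow | about 166–167° | – | – |
| Olive tin | 46.5° | about 45 mm | on its pad, upright |
| Pink tin | 287° | about 47 mm | on its pad, upright |

- **Contact:** I saw no sign that the robot touched the dish or tins. Force readings were about 1 N or less throughout the push.
- **Other things on the counter:** those in the final close-ups look unmoved. I did not re-measure any of them. The card terminal and desk bell were outside those close-ups, but the arm did not work near them.
- **Disagreement:** the network's own dish estimates were scattered. Its pinpoint gave 157° and the centre of its cut-out box gave 172°. I relied on pixel positions I picked by eye from enlarged pictures; these agreed with the post angles, which put the dish's pad at 165–167°.

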